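# Lay out the spices and set the recipe tablet

### The job

Get this corner ready for cooking: swing both lid flaps of the grocery tote fully open, then lift out every spice jar in it and stand them upright in the wooden tray, leaving the flaps open. Turn the tablet on its stand so that its screen looks straight towards the middle of the tray from where the stand finally stands, and set it to lean back 30 degrees from upright. Leave the lemon and the tin where they are.

Things in the scene. Friction and masses are not known exactly. Their poses are not given: they have to be found in the camera images.
- tote: Grey plastic tote, fixed, outside 128 (x) x 192 (y) x 125 mm high, walls and floor 4 mm. Origin: centre of underside; y is its long side. Two lid flaps meet over its middle; hinge lines parallel to its y at x = -62 (flap a) and +62 mm (flap b), 126 mm high. Inside 2 to 4 jars stand in a row, at any of y = -66, -22, +22, +66 mm (to 2 mm), x within 8 mm of 0. Open flaps reach 60 mm out beyond the rims.
- flap_a (a joint): Angle of flap a in rad: 0 closed, 1.57 upright, 3.0 its stop, folded outwards about level. Plain light hinge (flap 0.1 kg): let go well past upright (about 1.8) it falls open to the stop by itself in about 1 s; let go earlier it falls shut.
- flap_b (a joint): The same for flap b, on the other long side, which opens the other way (outwards to the tote's +x).
- flap_a_bar (a point): Middle of flap a's round grab bar: 12 mm thick, 86 mm long, parallel to the tote's y, a post at either end, 32 mm clear above the flap. From the hinge line it is 40 mm along the flap and 36 mm off it; closed, 22 mm to the -x side of the tote's middle, 162 mm above the worktop, 44 mm from the other bar. It can turn between the fingers as the flap swings. Axes: the flap's.
- flap_b_bar (a point): The same on flap b, 22 mm to the +x side of the tote's middle when closed.
- jar_1_mid (a point): Spice jar, upright cylinder 41 mm in diameter, 105 mm tall with its black cap (top 21 mm), 0.11 kg. The point is its centre, half-way up (52 mm above its foot); z is its axis. Starts in the tote, or is absent.
- jar_2_mid (a point): Spice jar, upright cylinder 41 mm in diameter, 105 mm tall with its black cap (top 21 mm), 0.11 kg. The point is its centre, half-way up (52 mm above its foot); z is its axis. Starts in the tote, or is absent.
- jar_3_mid (a point): Spice jar, upright cylinder 41 mm in diameter, 105 mm tall with its black cap (top 21 mm), 0.11 kg. The point is its centre, half-way up (52 mm above its foot); z is its axis. Starts in the tote, or is absent.
- jar_4_mid (a point): Spice jar, upright cylinder 41 mm in diameter, 105 mm tall with its black cap (top 21 mm), 0.11 kg. The point is its centre, half-way up (52 mm above its foot); z is its axis. Starts in the tote, or is absent.
- tray: Loose square wooden tray, 170 x 170 mm outside, walls 8 mm thick and 20 mm high, floor 8 mm thick, 0.8 kg. Origin: centre of its underside; x and y along its sides.
- stand: Tablet stand, loose on the worktop: weighted round foot 150 mm in diameter, 2.5 kg, which stays put while the tablet is turned. It may be knocked aside. Origin: centre of its underside, on the upright swivel axis.
- swivel (a joint): Swivel angle of the tablet about the stand's upright axis in rad, counter-clockwise seen from above; at 0 the screen faces the stand's own -x; range -2.3 to 2.3. Friction holds it (0.15 N m).
- lean (a joint): Lean of the tablet in rad: 0 upright, positive leaning back, away from the side its screen faces (30 degrees = 0.52); range -0.1 to 1.15. Friction holds it (0.35 N m).
- swivel_axis (a point): Point where the swivel axis and the level tilt axis cross, 75 mm above the worktop. Its frame turns with the swivel but does not tilt: the screen faces its -x, the tilt axis is its y.
- tablet_bar (a point): Middle of the round grab bar beyond the tablet's top edge: 12 mm thick, 90 mm long, parallel to the tilt axis and 190 mm from it, a post at either end, 24 mm clear of the edge. It can turn between the fingers as the tablet tilts. Tablet 220 mm wide, 150 high, 12 thick. Axes: the tablet's.
- lemon: Lemon lying on the worktop, about 78 x 55 x 56 mm; leave it alone.
- tin: Food tin, 75 mm in diameter, 58 mm tall; leave it alone.

How it is judged:
By the outcome, as a careful person would: the job done as asked, in the order asked, and still so for the second after the job is handed in, with the robot touching nothing.
Of jar_1, jar_2, jar_3, jar_4 only 2 to 4 are there at a start; the rules pass over those that are not, and their reading is None.
At some moment in a run one of stand may be knocked a few centimetres aside while the robot is not near it.
It also fails if it takes over 210 s, if anything falls off the work surface, if the arm or the gripper's body presses on something with over 40 N, if the wrist force passes 120 N, or if a joint passes its speed limit or range.

### The arm

A 7-joint arm with a two-finger parallel gripper is mounted at the origin on a cart in front of the work surface, level with it; the furniture and walls round the work are solid. World frame = base frame: x ahead of the robot, y to its left, z up, the work surface at z = 0. Lengths are in m, angles in rad, forces in N, time in s.
With the tool pointing down it reaches from about 0.4 to 0.85 m from the base axis. Payload 4.5 kg.
Tool frame: the origin (TCP) lies between the finger pads; the fingertips stand 19 mm ahead of it and the grasp point (between the pads) is the TCP; z points along the fingers, y is the direction in which the jaws open and shut (so a half turn about z gives the same grasp; the last joint's range is limited). The gripper opens to 88 mm and grips with 3 to 60 N. Pads are 18 mm wide; open, the fingers measure 123 mm over their backs; the gripper's body (75 mm by 187 mm) begins 45 mm behind the grasp point.
Start: joints at [1.218, 0.689, -0.195, 1.565, 0.157, 0.902, -0.215], TCP at [0.236, -0.579, 0.258] pointing down, gripper open.
Joint ranges: [-3.01, 3.01], [-0.46, 2.08], [-1.47, 1.51], [0.13, 2.56], [-1, 4.14], [0.04, 2.09], [-2.66, 2.66]. Speed limits (rad/s): [2.57, 2.57, 3.14, 3.14, 3.14, 3.14, 3.14].

### API

Orientations are given as a unit quaternion [x, y, z, w].
In Python, from plant import status, snapshot, finish_job, cut_out, tip_of gives the robot as it stands. The module is installed in compiled form; this text tells all that it offers.
- The arm moves only by the tool carry_out, never from a script. Its arguments are lists of equal length, an entry for each row: "linear": the shift along the world's x, y, z in m, a list of three; "roll": the turn about the world's z in rad. A call has 1 to 8 rows; each row is the pose to reach, as a shift and turn from the pose measured when the call began; what a row does not reach only later rows make up. A row lasts 1/12 s, in which the tool goes at most 41.7 mm and 7.16 degrees, less where a joint would pass 70% of its speed; a pose out of reach is approached as far as the arm can. A call with a gripper value outside its range is refused whole. "gripper" is the opening, from 0 (shut) to 1 (fully open), set as the call begins (left out, the last holds). The fingers move at their own pace and stop on an object; "grip_force" is the grip in N (left out, the last holds). Time passes only in rows, so rows that repeat a pose let the fingers close. It gives the time, the measured TCP pose, the force and the opening at its end, in the units of the state.
- status.get_state(): the state, without advancing time (a new reading comes with each control period).
- snapshot(name): name is "scene" or "top" or "wrist"; returns a dict with "img" (480x640x3 uint8, red, green, blue), "range_z" (480x640 float32, m along the optical axis (not along the pixel's ray), 0 where there is no reading), "fx", "fy", "cx", "cy" (pixels), "k1" (the pictures are not rectified: a ray, as slopes to the right and down, at radius r is drawn at 1 + k1 r^2 times it, then the intrinsics apply), "world_from_camera" (4x4, takes a point from camera to world coordinates). Camera axes: x right, y down, z forward; pixel columns grow to the right and rows downward; lengths in m; the calibration is good to about 2 mm. A picture is of the moment at which its call begins.
- finish_job(): hands the job in, once; it reports no verdict.
Trained networks look in a picture, given as the dict that the camera call returned (one of the last four; its "shot" number tells which), for a name from the list of things; names that differ only in an ending like _2 or _b are one class to them, and where a whole thing is asked for, a point or a joint stands for the part that bears it (a point fixed in the world has none). Each returns a list of dicts, best first, with "confidence" (0 to 1); they miss things now and then, are a little off and sometimes report something else, mostly with a low value. They report only what shows in the picture. A call takes as long as a camera call.
- cut_out(picture, query): "region" (480x640 bool, what is visible of it) and "pixel" ([column, row] in pixels, amid what is visible of it).
- tip_of(picture, query): "pixel" ([column, row] in pixels: a listed point, or the origin of a listed thing).
The state is a dict: "clock": time; "q": joint angles; "qd": joint speeds; "joint_torque": joint torques, N m; "tool_pos": TCP position; "eef_rot": TCP orientation; "contact_force": force on the tool from outside, world axes, zero at the start; "moment": the same for the moment, N m; "opening": opening from 0.0 (shut) to 1.0 (fully open).
Only numpy, scipy, OpenCV 4.12 (cv2) and the standard library are available. Lean on these libraries where they do the work, as an engineer would, in place of code of your own. Each camera call takes 0.05 s, during which the arm holds its last target.

## Working session

There is one attempt and no reset: what is moved stays moved. The work goes in short steps, Python scripts to look and compute and a tool call to move; the robot and the scene stay as the last step left them, time stands still between calls to the robot, and variables do not carry over. Pictures are saved under pics/ and viewed, and the job is handed in when it is done.

Besides the shell and the picture viewer there is one more tool, called after "Emit:" as name([rows], argument=value, ...), one row to a line, values as JSON. carry_out: Moves the arm, as the interface text tells. Its arguments: {"type":"object","properties":{"linear":{"type":"array"},"roll":{"type":"array"},"gripper":{"type":"number"},"grip_force":{"type":"number"}},"required":["linear","roll"]}

```bash
ls; mkdir -p pics
cat > h.py <<'E'
import numpy as np, cv2
from plant import status, snapshot, finish_job, cut_out, tip_of
def save(p,n): cv2.imwrite('pics/'+n+'.png',p['img'][:,:,::-1])
def rays(p,px):
    px=np.asarray(px,float).reshape(-1,2)
    K=np.array([[p['fx'],0,p['cx']],[0,p['fy'],p['cy']],[0,0,1]])
    return cv2.undistortPoints(px.reshape(-1,1,2),K,np.array([p['k1'],0,0,0,0.])).reshape(-1,2)
def wpt(p,px,z=None,d=None):
    """world pts at height z (ray-plane) or by depth"""
    r=rays(p,px);T=p['world_from_camera'];px=np.asarray(px,float).reshape(-1,2)
    dirs=np.c_[r,np.ones(len(r))]@T[:3,:3].T;o=T[:3,3]
    if z is not None: s=(z-o[2])/dirs[:,2]
    else:
        s=d if d is not None else p['range_z'][px[:,1].round().astype(int).clip(0,479),px[:,0].round().astype(int).clip(0,639)]
    return o+dirs*np.asarray(s).reshape(-1,1)
def cloud(p,mask):
    v,u=np.nonzero(mask&(p['range_z']>0))
    return wpt(p,np.c_[u,v],d=p['range_z'][v,u])
def yaw():
    from scipy.spatial.transform import Rotation as R
    M=R.from_quat(status.get_state()['eef_rot']).as_matrix(); return M
E
python3 - <<'E'
from h import *
s=status.get_state();print({k:np.round(v,3) for k,v in s.items()});print(yaw().round(3))
for n in ['scene','top','wrist']:
    p=snapshot(n);save(p,n+'0');print(n,p['world_from_camera'].round(3).tolist(),p['fx'],p['k1'])
    for q in ['tote','tray','stand','lemon','tin','tablet_bar','flap_a_bar','flap_b_bar','swivel_axis']:
        for d in tip_of(p,q)[:2]:
            print(' ',q,round(d['confidence'],2),np.round(d['pixel'],1),wpt(p,d['pixel']).round(3))
E
```

```text
pics
{'clock': np.float64(0.0), 'q': array([ 1.218,  0.69 , -0.195,  1.566,  0.157,  0.903, -0.215]), 'qd': array([ 0.001,  0.001, -0.   ,  0.001,  0.002, -0.002, -0.001]), 'joint_torque': array([ 0.0000e+00, -5.2756e+01, -1.2670e+00, -1.5343e+01, -5.3000e-02,
        7.0000e-03,  0.0000e+00]), 'tool_pos': array([ 0.235, -0.578,  0.257]), 'eef_rot': array([ 0.981,  0.192, -0.   , -0.001]), 'contact_force': array([ 0.102, -0.493, -0.672]), 'moment': array([-0.005, -0.011,  0.045]), 'opening': np.float64(0.999)}
[[ 0.926  0.377 -0.001]
 [ 0.377 -0.926  0.002]
 [-0.    -0.002 -1.   ]]
scene [[0.626, -0.339, 0.702, -0.417], [-0.779, -0.243, 0.578, -0.778], [-0.026, -0.909, -0.416, 0.719], [0.0, 0.0, 0.0, 1.0]] 616.0711970364691 -0.16104386975078747
  tray 0.84 [294.5 308. ] [[0.441 0.014 0.009]]
  stand 0.62 [400.4 363.4] [[ 0.405 -0.284  0.011]]
  lemon 0.41 [356.6 288.3] [[ 0.418 -0.172  0.132]]
  tin 0.97 [268.3 255.7] [[0.589 0.232 0.014]]
  tablet_bar 0.94 [399.7 240. ] [[ 0.412 -0.268  0.263]]
  flap_a_bar 0.6 [195.9 218.8] [[0.41  0.282 0.168]]
  flap_b_bar 0.68 [187.5 215.1] [[0.
[... 328 characters left out ...]
0.051]]
  tray 0.58 [322.3 259.7] [[0.45  0.013 0.011]]
  stand 0.62 [435.9 271.5] [[ 0.425 -0.228  0.267]]
  lemon 0.66 [343.6 196.3] [[ 0.607 -0.039  0.05 ]]
  tin 0.86 [229.2 193. ] [[0.613 0.246 0.051]]
  tablet_bar 0.97 [456.2 276.8] [[ 0.415 -0.27   0.269]]
  tablet_bar 0.53 [208.3 269.1] [[0.424 0.277 0.127]]
  flap_a_bar 0.78 [198.9 270.9] [[0.42  0.29  0.163]]
  flap_a_bar 0.63 [209.  265.8] [[0.432 0.275 0.131]]
  flap_b_bar 0.97 [180.  268.4] [[0.425 0.333 0.166]]
  swivel_axis 0.66 [438.3 270.6] [[ 0.427 -0.24   0.231]]
wrist [[0.376, -0.88, -0.291, 0.313], [-0.927, -0.357, -0.118, -0.548], [0.0, 0.314, -0.949, 0.384], [0.0, 0.0, 0.0, 1.0]] 425.2417084410201 -0.044097954387937836
```

View pics/scene0.png

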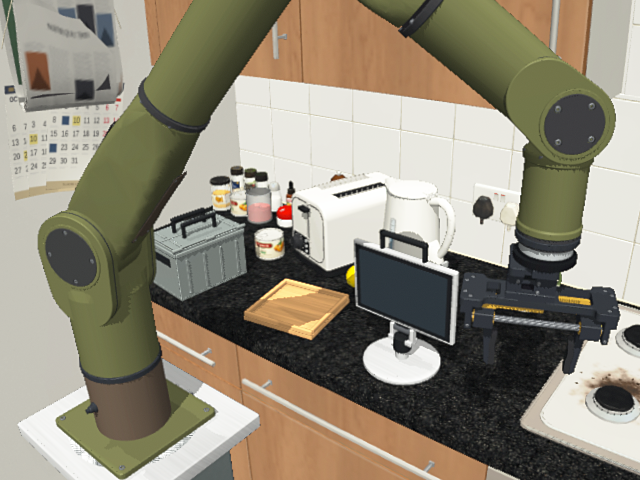

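View pics/top0.png

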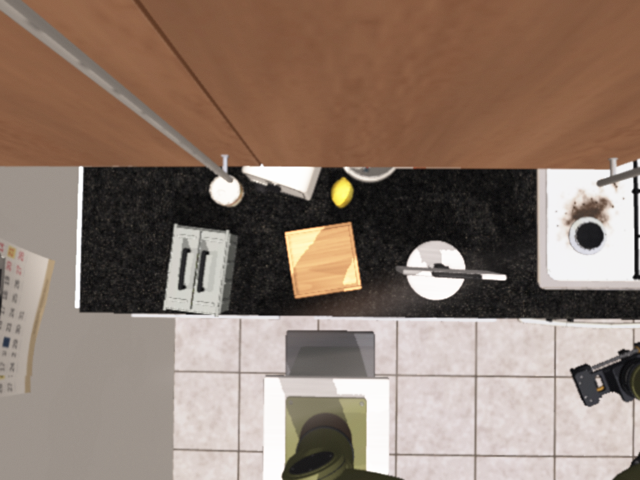

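The scene picture shows the closed tote at about (200,255), the tray at (297,307), the tablet at (405,300) with its screen towards the robot, the tin at (269,243) and the lemon behind the tray. The top picture shows the tote bars at (183,268) and (203,270), the tray at (323,260) and the stand foot at (436,270). Next I'll measure all of these.

```bash
cat >> h.py <<'E'
def rect(P):
    (c,s,a)=cv2.minAreaRect((P[:,:2]*1000).astype(np.float32)); return np.round(c,1),np.round(s,1),round(a,1)
def fullcloud(p):
    v,u=np.nonzero(p['range_z']>0); return wpt(p,np.c_[u,v],d=p['range_z'][v,u])
E
python3 - <<'E'
from h import *
p=snapshot('top')
P=fullcloud(p)
x,y,z=P.T
def sel(m,name):
    Q=P[m]; print(name,len(Q)); 
    if len(Q)>5: print('  mean',Q.mean(0).round(4),'rect',rect(Q),'z',np.percentile(Q[:,2],[5,50,95]).round(4))
T=(y>0.15)&(y<.45)&(x<.56)&(x>.27)
sel(T&(z>.15),'bars'); sel(T&(z>.15)&(y>.31),'bar L'); sel(T&(z>.15)&(y<.31),'bar R'); sel(T&(z>.115)&(z<.14),'lid')
R=(abs(y)<.14)&(x>.3)&(x<.57)
sel(R&(z>.014)&(z<.03),'tray wall');sel(R&(z>.004)&(z<.03),'tray')
S=(y<-.1)&(y>-.42)&(x>.25)&(x<.6)
sel(S&(z>.22)&(z<.3),'tabtop');sel(S&(z>.255),'bar');sel(S&(z>.006)&(z<.04),'foot')
for q in ['tray','stand']:
  for d in cut_out(p,q)[:1]:
    C=cloud(p,d['region']); print(q,d['confidence'],len(C),rect(C),C.mean(0))
p=snapshot('scene');P=fullcloud(p);x,y,z=P.T
T=(y>0.15)&(y<.45)&(x<.56)&(x>.27)
R=(abs(y)<.14)&(x>.3)&(x<.57)
S=(y<-.1)&(y>-.42)&(x>.25)&(x<.6)
sel(T&(z>.15),'bars');sel(R&(z>.014)&(z<.03),'tray wall');sel(S&(z>.27),'bar');sel(S&(z>.006)&(z<.03),'foot')
Q=P[S&(z>.12)&(z<.25)];Q=Q[:];c=np.median(Q,0)
# plane of screen
import numpy as np
for _ in range(10):
    m=Q[:].mean(0);u,s,v=np.linalg.svd(Q-m,full_matrices=False);n=v[2];r=(Q-m)@n;Q=Q[abs(r)<max(.004,2*r.std())]
print('screen n',n.round(3),m.round(3),len(Q),r.std())
E
```

```text
bars 462
  mean [0.4222 0.3049 0.1662] rect (array([422.3, 305.6]), array([56.8, 96.9]), 83.0) z [0.161  0.1664 0.1712]
bar L 230
  mean [0.4249 0.3269 0.1661] rect (array([424.9, 327.4]), array([13.1, 95.1]), 83.0) z [0.1613 0.1664 0.1707]
bar R 232
  mean [0.4195 0.2831 0.1662] rect (array([419.7, 284.4]), array([13.5, 96.9]), 83.5) z [0.1608 0.1664 0.1715]
lid 4193
  mean [0.4221 0.3031 0.129 ] rect (array([422. , 306.4]), array([137.4, 202.7]), 83.8) z [0.1201 0.1296 0.1343]
tray wall 833
  mean [0.4506 0.0131 0.0189] rect (array([449.7,  13.5]), array([170. , 169.9]), 9.3) z [0.0145 0.0189 0.0237]
tray 4556
  mean [0.4486 0.0121 0.0099] rect (array([441. ,   0.6]), array([256.2, 277.9]), 0.3) z [0.0045 0.0084 0.0207]
tabtop 661
  mean [ 0.4193 -0.2685  0.248 ] rect (array([ 418.8, -271.7]), array([218.8,  14.3]), 87.4) z [0.2286 0.2362 0.2719]
bar 280
  mean [ 0.4176 -0.2723  0.2687] rect (array([ 417.6, -272.2]), array([101.1,  12. ]), 87.3) z [0.2645 0.2688 0.2729]
foot 2148
  mean [ 0.4303 -0.2687  0.011 ] rect (array([ 457.1, -259.9]), array([278. , 321.2]), 1.8) z [0.0065 0.011  0.0161]
tray 0.69 4473 (array([449.2,  12.8]), array([171.3, 171.2]), 9.3) [0.44981846 0.01347631 0.00963117]
stand 0.93 3195 (array([ 416.1, -294.4]), array([245.1, 151.5]), 59.9) [ 0.42713133 -0.26964469  0.07454019]
bars 426
  mean [0.4171 0.3039 0.1641] rect (array([419.1, 304.9]), array([60.3, 96.3]), 84.5) z [0.153  0.1651 0.1703]
tray wall 921
  mean [0.4408 0.0089 0.0187] rect (array([446.6,  11.5]), array([177.3, 175.5]), 8.4) z [0.0146 0.0188 0.0223]
bar 197
  mean [ 0.4995 -0.2473  0.3928] rect (array([ 504.3, -256.2]), array([310.1, 191.4]), 90.0) z [0.2703 0.2725 0.6292]
foot 2495
  mean [ 0.4116 -0.2814  0.012 ] rect (array([ 443.7, -295.1]), array([145.4, 207.2]), 46.7) z [0.008 0.012 0.015]
screen n [-0.998  0.04  -0.042] [ 0.414 -0.28   0.181] 5663 0.0015361800589965642
```

Emit:
carry_out([
  [0.02,0.02,0.03],
  [0.04,0.05,0.06],
  [0.065,0.08,0.08],
  [0.09,0.11,0.1],
  [0.12,0.135,0.11],
  [0.15,0.16,0.11],
  [0.175,0.19,0.11],
  [0.19,0.225,0.11],
], roll=[0.12,0.24,0.36,0.48,0.6,0.72,0.84,0.96], gripper=0.36)

```text
clock: 2.37
tool_pos: [0.4286, -0.3527, 0.3683]
eef_rot: [0.78, 0.626, 0.001, 0.001]
contact_force: [0.8, -0.7, -1.1]
opening: 0.417
```

Emit:
carry_out([
  [0.01,0.04,0.0],
  [0.02,0.08,0.0],
  [0.025,0.12,0.0],
  [0.03,0.16,0.0],
  [0.03,0.2,0.0],
  [0.035,0.24,0.0],
  [0.035,0.28,0],
  [0.035,0.32,0],
], roll=[0.12,0.24,0.36,0.48,0.6,0.72,0.84,0.96])

```text
clock: 3.03
tool_pos: [0.4635, -0.031, 0.3686]
eef_rot: [0.4, 0.916, 0.002, 0.001]
contact_force: [0.4, 0.7, 0.3]
opening: 0.366
```

Emit:
carry_out([
  [0,0.04,0.0],
  [-0.005,0.08,0.0],
  [-0.01,0.12,0.0],
  [-0.015,0.16,0.0],
  [-0.02,0.2,-0.01],
  [-0.03,0.24,-0.02],
  [-0.037,0.278,-0.03],
  [-0.044,0.315,-0.04],
], roll=[0.1,0.2,0.3,0.4,0.5,0.6,0.7,0.7])

```text
clock: 3.7
tool_pos: [0.4189, 0.2859, 0.3281]
eef_rot: [0.059, 0.998, 0.002, 0.001]
contact_force: [1.9, 0.1, -0.1]
opening: 0.357
```

Run:
```python
from h import *
p=snapshot('wrist');save(p,'w1')
s=status.get_state();print(s['tool_pos'],s['q'].round(2));print(yaw().round(3))
P=fullcloud(p);x,y,z=P.T
for m in [(y>.31),(y<.31)]:
    Q=P[m&(z>.155)&(z<.18)&(y>.24)&(y<.37)&(x>.34)&(x<.5)]; print(len(Q),Q.mean(0) if len(Q) else 0,rect(Q) if len(Q)>5 else 0)
for q in ['flap_a_bar','tote']:
    for d in tip_of(p,q): print(q,d['confidence'],d['pixel'],wpt(p,d['pixel'],z=.162))
```

```text
[0.41484152 0.2946429  0.32765658] [-0.12  0.58 -0.95  1.8   0.53  1.04  0.19]
[[-0.994  0.111 -0.002]
 [ 0.111  0.994  0.012]
 [ 0.003  0.012 -1.   ]]
2188 [0.42160565 0.32796727 0.16633511] (array([425.1, 328.2]), array([12.2, 97.8]), 83.5)
2213 [0.4167204  0.2849502  0.16632244] (array([419.7, 284.4]), array([11.9, 97.1]), 83.3)
flap_a_bar 0.69 [325.5, 218.9] [[0.41954518 0.28359223 0.162     ]]
tote 0.8 [346.9, 178.6] [[0.3925725  0.30187957 0.162     ]]
```

View pics/w1.png

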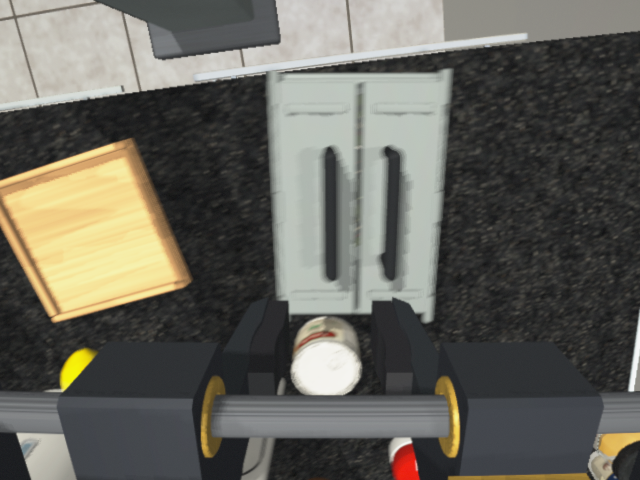

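Emit:
carry_out([
  [0.004,-0.008,-0.02],
  [0.004,-0.01,-0.05],
  [0.004,-0.01,-0.08],
  [0.004,-0.01,-0.1],
  [0.004,-0.01,-0.1],
  [0.004,-0.01,-0.1],
], roll=[0,0,0,0,0,0])

```text
clock: 4.35
tool_pos: [0.4221, 0.2758, 0.2282]
eef_rot: [0.059, 0.998, 0.002, -0.0]
contact_force: [0.2, 0.1, 0.3]
opening: 0.361
```

Emit:
carry_out([
  [-0.002,0.0085,-0.01],
  [-0.002,0.0085,-0.02],
  [-0.002,0.0085,-0.025],
  [-0.002,0.0085,-0.025],
], roll=[0,0,0,0])

```text
clock: 4.68
tool_pos: [0.4203, 0.2835, 0.203]
eef_rot: [0.059, 0.998, 0.001, -0.0]
contact_force: [-0.6, 0.8, 0.7]
opening: 0.361
```

Emit:
carry_out([
  [-0.0005,0.001,-0.015],
  [-0.0005,0.001,-0.03],
  [-0.0005,0.001,-0.041],
  [-0.0005,0.001,-0.041],
], roll=[0,0,0,0])

```text
clock: 5.02
tool_pos: [0.4194, 0.2834, 0.1607]
eef_rot: [0.06, 0.998, -0.0, -0.001]
contact_force: [0.3, -0.2, 1.1]
opening: 0.361
```

Emit:
carry_out([
  [0,0,0],
  [0,0,0],
  [0,0,0],
  [0,0,0],
  [0,0,0],
], roll=[0,0,0,0,0], gripper=0.05, grip_force=15)

```text
clock: 5.43
tool_pos: [0.4198, 0.2843, 0.1614]
eef_rot: [0.059, 0.998, 0.001, -0.001]
contact_force: [1.1, 0.7, 1.2]
opening: 0.122
```

Emit:
carry_out([
  [-0.0013,-0.0106,0.0091],
  [-0.0029,-0.0232,0.0152],
  [-0.0045,-0.0369,0.0177],
  [-0.0062,-0.0508,0.0166],
  [-0.0079,-0.0639,0.0119],
  [-0.0093,-0.0754,0.004],
  [-0.0103,-0.0834,-0.0051],
  [-0.0103,-0.0834,-0.0051],
], roll=[0,0,0,0,0,0,0,0])

```text
clock: 6.1
tool_pos: [0.4098, 0.2013, 0.1557]
eef_rot: [0.06, 0.998, 0.003, -0.001]
contact_force: [1.8, 4.2, -2.8]
opening: 0.116
```

Emit:
carry_out([
  [-0.0003,-0.003,-0.004],
  [-0.0006,-0.005,-0.008],
  [-0.0006,-0.005,-0.008],
], roll=[0,0,0])

```text
clock: 6.35
tool_pos: [0.4093, 0.197, 0.1476]
eef_rot: [0.059, 0.998, 0.004, -0.001]
contact_force: [-1.2, 2.8, 5.1]
opening: 0.116
```

Emit:
carry_out([
  [0,0,0],
  [0,0,0],
  [0,0,0.01],
  [0,0,0.03],
  [0,0,0.06],
  [0,0,0.1],
  [0,0,0.1],
  [0,0,0.1],
], roll=[0,0,0,0,0,0,0,0], gripper=0.36)

```text
clock: 7.02
tool_pos: [0.4101, 0.1967, 0.2489]
eef_rot: [0.06, 0.998, 0.004, 0.001]
contact_force: [0.3, 0.1, 0.7]
opening: 0.364
```

Run:
```python
from h import *
p=snapshot('wrist');save(p,'w2')
p=snapshot('top');save(p,'t2')
s=status.get_state();print(s['tool_pos'],s['q'].round(2))
```

```text
[0.40901958 0.19567818 0.24688791] [ 0.01  0.61 -0.88  2.06  0.67  0.79  0.17]
```

View pics/w2.png

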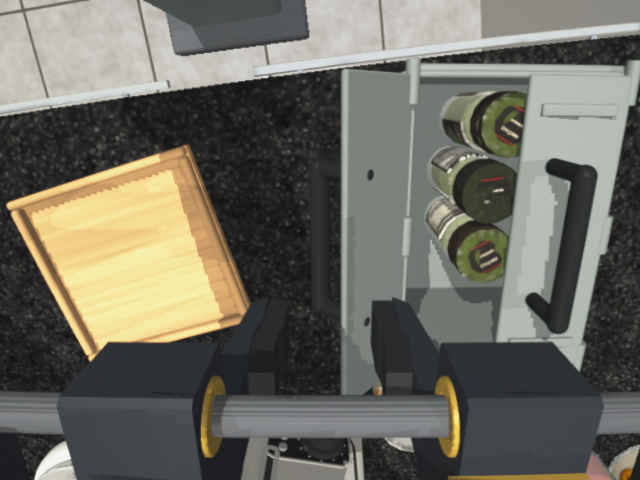

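Flap R is open, with its inner face showing at (375,200). Three jars stand in a row at (510,123), (490,190) and (485,255). Flap L is still closed with its bar at (570,245), so that one is next.

Emit:
carry_out([
  [0.004,0.035,0],
  [0.008,0.07,0],
  [0.013,0.105,0],
  [0.016,0.1325,0],
  [0.016,0.1325,-0.02],
  [0.016,0.1325,-0.04],
  [0.016,0.1325,-0.04],
  [0.016,0.1325,-0.04],
], roll=[0,0,0,0,0,0,0,0])

```text
clock: 7.78
tool_pos: [0.4241, 0.3268, 0.2049]
eef_rot: [0.059, 0.998, 0.0, -0.003]
contact_force: [0.5, -1.1, -0.3]
opening: 0.359
```

Emit:
carry_out([
  [0.001,0.0012,-0.015],
  [0.001,0.0012,-0.03],
  [0.001,0.0012,-0.043],
  [0.001,0.0012,-0.043],
], roll=[0,0,0,0])

```text
clock: 8.12
tool_pos: [0.4246, 0.3265, 0.1603]
eef_rot: [0.059, 0.998, -0.001, -0.004]
contact_force: [0.5, 0.3, -0.9]
opening: 0.362
```

Emit:
carry_out([
  [0,0,0],
  [0,0,0],
  [0,0,0],
  [0,0,0],
  [0,0,0],
], roll=[0,0,0,0,0], gripper=0.05)

```text
clock: 8.53
tool_pos: [0.425, 0.3282, 0.1611]
eef_rot: [0.059, 0.998, 0.001, -0.003]
contact_force: [0.7, 3.3, -1.3]
opening: 0.117
```

Emit:
carry_out([
  [0.0013,0.0106,0.0091],
  [0.0029,0.0232,0.0152],
  [0.0045,0.0369,0.0177],
  [0.0062,0.0508,0.0166],
  [0.0079,0.0639,0.0119],
  [0.0093,0.0754,0.004],
  [0.0103,0.0834,-0.0051],
  [0.0103,0.0834,-0.0051],
], roll=[0,0,0,0,0,0,0,0])

```text
clock: 9.2
tool_pos: [0.4349, 0.4102, 0.1536]
eef_rot: [0.059, 0.998, -0.002, -0.004]
contact_force: [-0.5, -4.9, -3.2]
opening: 0.105
```

Emit:
carry_out([
  [0.0003,0.003,-0.004],
  [0.0006,0.006,-0.007],
  [0.0006,0.006,-0.007],
], roll=[0,0,0])

```text
clock: 9.45
tool_pos: [0.4355, 0.4148, 0.1457]
eef_rot: [0.059, 0.998, -0.003, -0.004]
contact_force: [-1.3, -5.5, -1.1]
opening: 0.1
```

Emit:
carry_out([
  [0,0,0],
  [0,0,0],
  [0,0,0.01],
  [0,0,0.03],
  [0,0,0.06],
  [0,0,0.1],
  [0,-0.03,0.13],
  [0,-0.06,0.13],
], roll=[0,0,0,0,0,0,0,0], gripper=0.36)

```text
clock: 10.12
tool_pos: [0.4359, 0.3606, 0.2833]
eef_rot: [0.058, 0.998, 0.003, -0.0]
contact_force: [0.9, -0.1, 0.6]
opening: 0.359
```

Emit:
carry_out([
  [-0.01,-0.04,0],
  [-0.02,-0.08,0.01],
  [-0.03,-0.1,0.02],
  [-0.03,-0.1,0.02],
  [-0.03,-0.1,0.02],
], roll=[0,0,0,0,0], gripper=0.65)

```text
clock: 10.53
tool_pos: [0.4064, 0.2607, 0.3051]
eef_rot: [0.058, 0.998, 0.005, 0.001]
contact_force: [-0.8, 0.7, 0.1]
opening: 0.651
```

Run:
```python
from h import *
s=status.get_state();print(s['tool_pos'],s['q'].round(2));print(yaw().round(3))
p=snapshot('wrist');save(p,'w3')
for d in tip_of(p,'jar_1_mid')+cut_out(p,'jar_1_mid'):
    print(d['confidence'],np.round(d['pixel'],1),wpt(p,d['pixel'],z=.109).round(4))
    if 'region' in d:
        C=cloud(p,d['region']);C=C[C[:,2]>.1];print('top',len(C),C.mean(0).round(4) if len(C) else 0,cv2.minEnclosingCircle((C[:,:2]*1000).astype(np.float32)) if len(C) else 0)
P=fullcloud(p);x,y,z=P.T
print('tops',);Q=P[(z>.1)&(z<.114)&(y>.255)&(y<.36)&(x>.33)&(x<.51)]
c=np.array([.4224,.3063]);ey=np.array([.9925,-.122]);ex=np.array([.122,.9925])
a=(Q[:,:2]-c)@ey;b=(Q[:,:2]-c)@ex
print(np.histogram(a,bins=np.arange(-.095,.096,.01)))
for k in [-.066,-.022,.022,.066]:
    m=(abs(a-k)<.0215)&(abs(b)<.035)
    print(k,m.sum(), ((a[m].min()+a[m].max())/2,(b[m].min()+b[m].max())/2,np.ptp(a[m]),np.ptp(b[m]),Q[m].mean(0)) if m.sum()>20 else '')
```

```text
[0.40638133 0.26067775 0.30511271] [-0.07  0.57 -0.94  1.9   0.56  0.95  0.18]
[[-0.993  0.116  0.003]
 [ 0.116  0.993  0.009]
 [-0.002  0.009 -1.   ]]
0.74 [ 99.3 247.7] [[0.4176 0.073  0.109 ]]
top 0 0 0
0.39 [375.1 234.5] [[0.4333 0.296  0.109 ]]
top 1948 [0.4413 0.2995 0.1086] ((440.6141052246094, 299.4844970703125), 22.820077896118164)
tops
(array([  4, 511, 722, 720, 420, 303, 627, 657, 487, 249, 539, 579, 503,
       156,   5,  53,  59,  34,  32]), array([-0.095, -0.085, -0.075, -0.065, -0.055, -0.045, -0.035, -0.025,
       -0.015, -0.005,  0.005,  0.015,  0.025,  0.035,  0.045,  0.055,
        0.065,  0.075,  0.085,  0.095]))
-0.066 2374 (np.float64(-0.06544426501544845), np.float64(0.0038733804114911737), np.float64(0.040118493355442396), np.float64(0.04049424957975558), array([0.35759609, 0.31752897, 0.10871795]))
-0.022 2150 (np.float64(-0.022149909872273717), np.float64(-0.004519947859799179), np.float64(0.039964601530248466), np.float64(0.04014386460917537), array([0.39920824, 0.30429748, 0.10870978]))
0.022 1950 (np.float64(0.0214018450216079), np.float64(-0.003695141109286518), np.float64(0.04034639440472752), np.float64(0.039903350075906244), array([0.44143172, 0.2995737 , 0.10857967]))
0.066 0
```

View pics/w3.png

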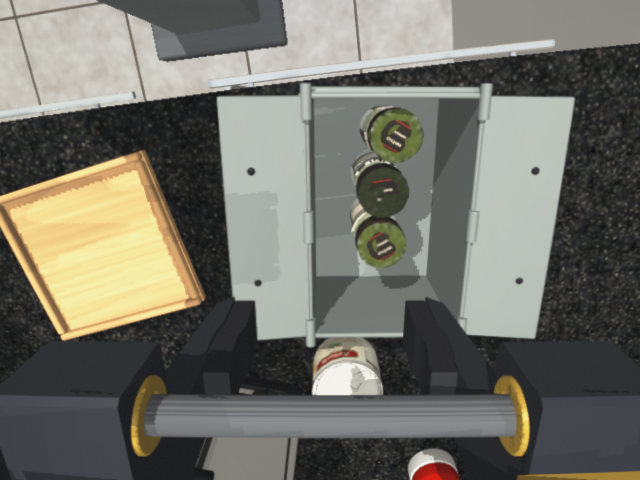

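Both flaps are open. Three jars show at (395,135), (382,188) and (381,243), and the fourth slot is empty. The flaps' inner faces are at (265,215) and (515,215). I'll pick J3 first.

Emit:
carry_out([
  [0.015,0.015,-0.03],
  [0.03,0.03,-0.06],
  [0.036,0.039,-0.1],
  [0.036,0.039,-0.13],
  [0.036,0.039,-0.13],
  [0.036,0.039,-0.13],
], roll=[0,0,0,0,0,0], gripper=0.65, grip_force=20)

```text
clock: 11.18
tool_pos: [0.4412, 0.3022, 0.1728]
eef_rot: [0.056, 0.998, 0.004, -0.001]
contact_force: [0.1, 0.4, 0.2]
opening: 0.651
```

Emit:
carry_out([
  [0.001,-0.002,-0.025],
  [0.001,-0.002,-0.05],
  [0.001,-0.002,-0.065],
  [0.001,-0.002,-0.071],
  [0.001,-0.002,-0.071],
], roll=[0,0,0,0,0])

```text
clock: 11.6
tool_pos: [0.4426, 0.3009, 0.1025]
eef_rot: [0.056, 0.998, 0.004, -0.001]
contact_force: [-0.0, 0.1, 0.7]
opening: 0.649
```

Emit:
carry_out([
  [0,0,0],
  [0,0,0],
  [0,0,0],
  [0,0,0],
  [0,0,0],
], roll=[0,0,0,0,0], gripper=0.3)

```text
clock: 12.02
tool_pos: [0.4433, 0.3015, 0.104]
eef_rot: [0.056, 0.998, 0.005, 0.0]
contact_force: [0.3, -1.8, 7.2]
opening: 0.457
```

Emit:
carry_out([
  [0,0,0.02],
  [0,0,0.05],
  [0,0,0.085],
  [0,0,0.12],
  [0,0,0.15],
  [0,0,0.17],
  [0,0,0.17],
], roll=[0,0,0,0,0,0,0])

```text
clock: 12.6
tool_pos: [0.4444, 0.3036, 0.2786]
eef_rot: [0.056, 0.998, 0.008, 0.003]
contact_force: [-0.5, 1.5, -2.2]
opening: 0.453
```

Emit:
carry_out([
  [0.005,-0.03,0.01],
  [0.01,-0.07,0.01],
  [0.015,-0.11,0.01],
  [0.02,-0.15,0.01],
  [0.027,-0.19,0.01],
  [0.035,-0.23,0],
  [0.042,-0.27,-0.01],
  [0.047,-0.305,-0.02],
], roll=[0.03,0.06,0.1,0.14,0.18,0.22,0.26,0.27])

```text
clock: 13.27
tool_pos: [0.4911, -0.0047, 0.2574]
eef_rot: [-0.079, 0.997, 0.008, 0.001]
contact_force: [0.2, -0.9, -2.0]
opening: 0.459
```

Emit:
carry_out([
  [0,-0.013,-0.02],
  [0,-0.013,-0.06],
  [0,-0.013,-0.08],
  [0,-0.013,-0.08],
], roll=[0,0,0,0])

```text
clock: 13.6
tool_pos: [0.4879, -0.0194, 0.1733]
eef_rot: [-0.079, 0.997, 0.008, -0.003]
contact_force: [-0.1, -0.1, -1.8]
opening: 0.456
```

Emit:
carry_out([
  [0.003,0.003,-0.02],
  [0.003,0.003,-0.04],
  [0.003,0.003,-0.055],
  [0.003,0.003,-0.062],
  [0.003,0.003,-0.065],
  [0.003,0.003,-0.065],
], roll=[0,0,0,0,0,0])

```text
clock: 14.1
tool_pos: [0.4912, -0.016, 0.1087]
eef_rot: [-0.079, 0.997, 0.008, -0.003]
contact_force: [1.2, -0.3, -0.4]
opening: 0.46
```

Emit:
carry_out([
  [0,0,-0.001],
  [0,0,-0.001],
  [0,0,-0.001],
], roll=[0,0,0])

```text
clock: 14.35
tool_pos: [0.4916, -0.0159, 0.1085]
eef_rot: [-0.079, 0.997, 0.008, -0.002]
contact_force: [-0.2, 0.0, -1.8]
opening: 0.456
```

Emit:
carry_out([
  [0,0,0],
  [0,0,0],
  [0,0,0],
  [0,0,0.02],
  [0,0,0.05],
  [0,0,0.08],
  [0,0.0,0.1],
  [0,0,0.1],
], roll=[0,0,0,0,0,0,0,0], gripper=0.64)

```text
clock: 15.02
tool_pos: [0.4937, -0.015, 0.2122]
eef_rot: [-0.079, 0.997, 0.008, 0.001]
contact_force: [0.1, 1.0, 0.3]
opening: 0.64
```

Run:
```python
from h import *
s=status.get_state();print(s['tool_pos'])
p=snapshot('scene');save(p,'s4')
```

```text
[ 0.49367409 -0.01495087  0.21215112]
```

View pics/s4.png

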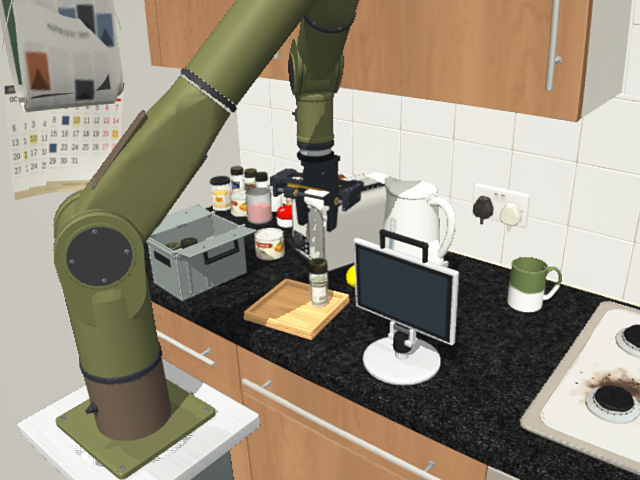

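The first jar stands upright in the tray at (319,283). J2 next.

Emit:
carry_out([
  [-0.01,0.035,0.02],
  [-0.02,0.073,0.02],
  [-0.032,0.112,0.02],
  [-0.044,0.15,0.02],
  [-0.056,0.189,0.02],
  [-0.068,0.228,0.02],
  [-0.08,0.267,0.01],
  [-0.091,0.305,0],
], roll=[-0.03,-0.06,-0.1,-0.14,-0.18,-0.22,-0.26,-0.27])

```text
clock: 15.73
tool_pos: [0.4007, 0.2908, 0.2093]
eef_rot: [0.057, 0.998, 0.007, 0.001]
contact_force: [0.5, -0.1, 0.0]
opening: 0.643
```

Emit:
carry_out([
  [-0.003,0.014,-0.01],
  [-0.003,0.014,-0.03],
  [-0.003,0.014,-0.04],
  [-0.003,0.014,-0.04],
], roll=[0,0,0,0])

```text
clock: 16.07
tool_pos: [0.3965, 0.3027, 0.1665]
eef_rot: [0.057, 0.998, 0.005, -0.001]
contact_force: [0.0, -1.0, 0.4]
opening: 0.64
```

Emit:
carry_out([
  [0.003,0.0015,-0.025],
  [0.003,0.0015,-0.05],
  [0.003,0.0015,-0.063],
  [0.003,0.0015,-0.064],
  [0.003,0.0015,-0.064],
], roll=[0,0,0,0,0])

```text
clock: 16.48
tool_pos: [0.3997, 0.3032, 0.1023]
eef_rot: [0.058, 0.998, 0.004, -0.001]
contact_force: [-0.2, 0.0, 0.6]
opening: 0.634
```

Emit:
carry_out([
  [0,0,0],
  [0,0,0],
  [0,0,0],
  [0,0,0],
  [0,0,0],
], roll=[0,0,0,0,0], gripper=0.3)

```text
clock: 16.9
tool_pos: [0.4003, 0.3036, 0.1033]
eef_rot: [0.058, 0.998, 0.005, -0.0]
contact_force: [0.5, -0.4, 6.0]
opening: 0.459
```

Emit:
carry_out([
  [0,0,0.02],
  [0,0,0.05],
  [0,0,0.085],
  [0,0,0.12],
  [0,0,0.15],
  [0,0,0.17],
  [0,0,0.17],
], roll=[0,0,0,0,0,0,0])

```text
clock: 17.48
tool_pos: [0.4012, 0.3054, 0.2772]
eef_rot: [0.058, 0.998, 0.007, 0.002]
contact_force: [0.4, 0.7, -1.3]
opening: 0.456
```

Emit:
carry_out([
  [0.01,-0.035,0.01],
  [0.022,-0.07,0.01],
  [0.034,-0.11,0.01],
  [0.046,-0.15,0.01],
  [0.058,-0.185,0],
  [0.07,-0.22,-0.01],
  [0.078,-0.25,-0.03],
  [0.078,-0.25,-0.06],
], roll=[0.03,0.06,0.1,0.14,0.18,0.22,0.26,0.27])

```text
clock: 18.15
tool_pos: [0.4811, 0.047, 0.2155]
eef_rot: [-0.072, 0.997, 0.005, 0.001]
contact_force: [0.9, -1.2, -1.2]
opening: 0.449
```

Emit:
carry_out([
  [0,0,-0.02],
  [0,0,-0.04],
  [0,0,-0.04],
  [0,0,-0.04],
], roll=[0,0,0,0])

```text
clock: 18.48
tool_pos: [0.48, 0.0469, 0.1745]
eef_rot: [-0.072, 0.997, 0.005, -0.0]
contact_force: [1.0, -0.4, -1.2]
opening: 0.459
```

Emit:
carry_out([
  [0,0.007,-0.02],
  [0,0.007,-0.04],
  [0,0.007,-0.055],
  [0,0.007,-0.062],
  [0,0.007,-0.067],
  [0,0.007,-0.067],
], roll=[0,0,0,0,0,0])

```text
clock: 18.98
tool_pos: [0.4804, 0.0544, 0.1079]
eef_rot: [-0.073, 0.997, 0.005, 0.0]
contact_force: [-0.0, -0.4, -1.6]
opening: 0.457
```

Emit:
carry_out([
  [0,0,0],
  [0,0,0],
  [0,0,0],
  [0,0,0.02],
  [0,0,0.05],
  [0,0,0.08],
  [0,0.0,0.1],
  [0,0,0.1],
], roll=[0,0,0,0,0,0,0,0], gripper=0.64)

```text
clock: 19.65
tool_pos: [0.4824, 0.0556, 0.2119]
eef_rot: [-0.073, 0.997, 0.006, 0.004]
contact_force: [-0.6, 0.3, 0.1]
opening: 0.636
```

Emit:
carry_out([
  [-0.016,0.033,0.02],
  [-0.032,0.067,0.02],
  [-0.048,0.1,0.02],
  [-0.064,0.135,0.02],
  [-0.08,0.17,0.02],
  [-0.096,0.205,0.02],
  [-0.112,0.235,0.01],
  [-0.124,0.262,0],
], roll=[-0.03,-0.06,-0.1,-0.14,-0.18,-0.22,-0.26,-0.26])

```text
clock: 20.32
tool_pos: [0.3568, 0.3199, 0.212]
eef_rot: [0.057, 0.998, 0.006, 0.005]
contact_force: [0.7, -0.4, 1.3]
opening: 0.64
```

Emit:
carry_out([
  [0,0,-0.01],
  [0,0,-0.03],
  [0,0,-0.04],
  [0,0,-0.04],
], roll=[0,0,0,0])

```text
clock: 20.65
tool_pos: [0.3558, 0.3188, 0.1701]
eef_rot: [0.057, 0.998, 0.004, 0.004]
contact_force: [0.5, 0.0, -0.4]
opening: 0.64
```

Run:
```python
from h import *
s=status.get_state();print(s['tool_pos'],s['q'].round(2));print(yaw().round(3))
p=snapshot('wrist');save(p,'w5')
P=fullcloud(p);x,y,z=P.T
Q=P[(z>.1)&(z<.114)&(y>.28)&(y<.36)&(x>.31)&(x<.40)]
print(len(Q),Q.mean(0),rect(Q))
```

```text
[0.35582165 0.31880195 0.17008693] [-0.4   0.73 -0.7   2.08  0.83  0.63 -0.23]
[[-0.994  0.113  0.008]
 [ 0.113  0.994  0.007]
 [-0.007  0.008 -1.   ]]
5579 [0.35479789 0.31844458 0.10874435] (array([350.7, 317. ]), array([79.9, 55.6]), 83.3)
```

View pics/w5.png

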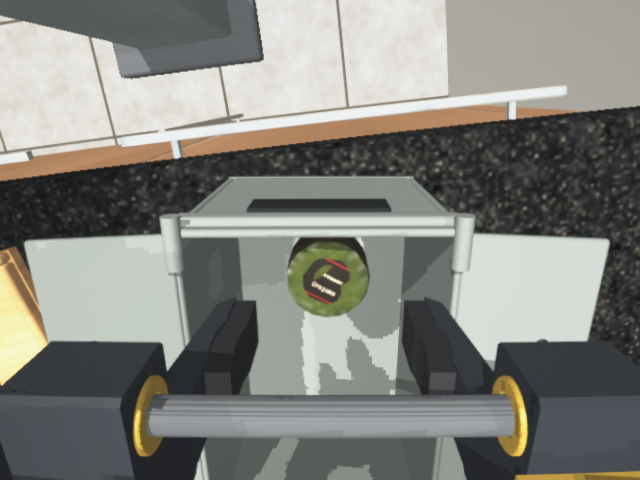

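One jar is left at (328,278), centred between the fingers.

Emit:
carry_out([
  [0.002,0,-0.025],
  [0.002,0,-0.05],
  [0.002,0,-0.063],
  [0.002,0,-0.068],
  [0.002,0,-0.068],
], roll=[0,0,0,0,0])

```text
clock: 21.12
tool_pos: [0.3582, 0.3191, 0.1029]
eef_rot: [0.057, 0.998, 0.004, 0.004]
contact_force: [1.0, -1.0, -0.8]
opening: 0.641
```

Emit:
carry_out([
  [0,0,0],
  [0,0,0],
  [0,0,0],
  [0,0,0],
  [0,0,0],
], roll=[0,0,0,0,0], gripper=0.3)

```text
clock: 21.53
tool_pos: [0.3586, 0.3195, 0.1038]
eef_rot: [0.057, 0.998, 0.005, 0.005]
contact_force: [0.6, -0.6, 6.4]
opening: 0.456
```

Emit:
carry_out([
  [0,0,0.02],
  [0,0,0.05],
  [0,0,0.085],
  [0,0,0.12],
  [0,0,0.15],
  [0,0,0.17],
  [0,0,0.17],
], roll=[0,0,0,0,0,0,0])

```text
clock: 22.12
tool_pos: [0.3595, 0.3213, 0.2776]
eef_rot: [0.057, 0.998, 0.008, 0.007]
contact_force: [1.1, 0.7, -2.0]
opening: 0.454
```

Emit:
carry_out([
  [0.01,-0.035,0.01],
  [0.02,-0.073,0.01],
  [0.03,-0.11,0.01],
  [0.038,-0.15,0.01],
  [0.044,-0.185,0.01],
  [0.05,-0.22,0],
  [0.055,-0.25,-0.01],
  [0.055,-0.277,-0.03],
], roll=[0.03,0.06,0.1,0.14,0.18,0.22,0.26,0.27])

```text
clock: 22.78
tool_pos: [0.4156, 0.0421, 0.2473]
eef_rot: [-0.077, 0.997, 0.009, 0.007]
contact_force: [1.7, -0.0, -1.8]
opening: 0.459
```

Emit:
carry_out([
  [0,0,-0.03],
  [0,0,-0.06],
  [0,0,-0.07],
  [0,0,-0.07],
], roll=[0,0,0,0])

```text
clock: 23.12
tool_pos: [0.4135, 0.0411, 0.1748]
eef_rot: [-0.077, 0.997, 0.009, 0.004]
contact_force: [-0.7, -0.7, -1.6]
opening: 0.458
```

Emit:
carry_out([
  [0.001,0.002,-0.02],
  [0.001,0.002,-0.04],
  [0.001,0.002,-0.055],
  [0.001,0.002,-0.062],
  [0.001,0.002,-0.067],
  [0.001,0.002,-0.067],
], roll=[0,0,0,0,0,0])

```text
clock: 23.62
tool_pos: [0.4145, 0.0431, 0.1076]
eef_rot: [-0.077, 0.997, 0.008, 0.004]
contact_force: [-0.1, -0.6, -0.3]
opening: 0.458
```

Emit:
carry_out([
  [0,0,0],
  [0,0,0],
  [0,0,0],
  [0,0,0.02],
  [0,0,0.05],
  [0,0,0.09],
  [0,0.0,0.13],
  [0,0,0.16],
], roll=[0,0,0,0,0,0,0,0], gripper=0.64)

```text
clock: 24.28
tool_pos: [0.4143, 0.0439, 0.2706]
eef_rot: [-0.078, 0.997, 0.009, 0.004]
contact_force: [1.2, -0.5, -0.1]
opening: 0.639
```

Emit:
carry_out([
  [0.02,-0.01,0.02],
  [0.04,-0.02,0.05],
  [0.04,-0.02,0.09],
  [0.04,-0.02,0.09],
], roll=[0,0,0,0], gripper=0.36)

```text
clock: 24.62
tool_pos: [0.4578, 0.0255, 0.3666]
eef_rot: [-0.077, 0.997, 0.01, 0.01]
contact_force: [0.3, 1.1, 0.3]
opening: 0.37
```

```bash
cat > meas.py <<'E'
from h import *
import sys
tag=sys.argv[1]
s=status.get_state();print(s['clock'],s['tool_pos'])
p=snapshot('top');save(p,'t'+tag)
P=fullcloud(p);x,y,z=P.T
R=(abs(y)<.14)&(x>.3)&(x<.57)
print('traywall',rect(P[R&(z>.014)&(z<.026)]))
Q=P[R&(z>.1)&(z<.125)]; print('jar tops',len(Q))
S=(y<-.1)&(y>-.45)&(x>.22)&(x<.65)
for d in tip_of(p,'tablet_bar')[:1]: print('tbar',d['confidence'],wpt(p,d['pixel']).round(4))
d=cut_out(p,'stand')[:1]
q=snapshot('scene');save(q,'s'+tag)
P2=fullcloud(q);S2=(P2[:,1]<-.1)&(P2[:,1]>-.45)&(P2[:,0]>.22)&(P2[:,0]<.65)
def circ(F):
    F=F[:,:2]; A=np.c_[2*F,np.ones(len(F))]
    from scipy.optimize import least_squares
    import scipy.spatial as sp
    H=F[sp.ConvexHull(F).vertices]
    r=least_squares(lambda c:np.hypot(*(H-c).T)-.075,H.mean(0),loss='soft_l1',f_scale=.002)
    return r.x.round(4),np.abs(r.fun).mean().round(4),len(H)
for n,p_ in(('top',p),('scene',q)):
    ds=cut_out(p_,'stand')
    for d in ds[:1]:
        C=cloud(p_,d['region']);F=C[(C[:,2]>.005)&(C[:,2]<.02)]
        print(n,'stand',d['confidence'],len(F),circ(F) if len(F)>50 else 0)
    ds=tip_of(p_,'swivel_axis')
    for d in ds[:1]: print(n,'swiv',d['confidence'],wpt(p_,d['pixel'],z=.075).round(4),wpt(p_,d['pixel'],z=.075).round(4))
    ds=tip_of(p_,'stand')
    for d in ds[:1]: print(n,'stand o',d['confidence'],wpt(p_,d['pixel'],z=.0).round(4))
B=P[S&(z>.23)&(z<.30)];
if len(B): print('top tab',rect(B))
# tablet plane(s) from both
for n,PP,SS in (('top',P,S),('scene',P2,S2)):
    C=PP[SS&(PP[:,2]>.10)&(PP[:,2]<.27)]
    if len(C)<100: continue
    best=None;rng=np.random.default_rng(0)
    for _ in range(300):
        a=C[rng.choice(len(C),3,False)];nn=np.cross(a[1]-a[0],a[2]-a[0]);L=np.linalg.norm(nn)
        if L<1e-5: continue
        nn/=L;k=abs((C-a[0])@nn)<.004
        if best is None or k.sum()>best.sum(): best=k
    D=C[best];m=D.mean(0);v=np.linalg.svd(D-m,full_matrices=False)[2][2]
    print(n,'tablet plane',len(D),len(C),'n',v.round(3),'m',m.round(4),'az',np.degrees(np.arctan2(v[1],v[0])).round(2),'elev',np.degrees(np.arcsin(v[2])).round(2))
E
python3 meas.py 6
```

```text
24.6167 [0.45777109 0.02548996 0.36657745]
traywall (array([464.1,  29.6]), array([ 48.8, 233.9]), 51.4)
jar tops 17
tbar 0.84 [[ 0.4208 -0.2739  0.2685]]
top stand 0.82 2027 (array([ 0.4269, -0.272 ]), np.float64(0.0012), 36)
top swiv 0.97 [[ 0.4204 -0.267   0.075 ]] [[ 0.4204 -0.267   0.075 ]]
top stand o 0.58 [[ 0.4213 -0.2786  0.    ]]
scene stand 0.73 2473 (array([ 0.4241, -0.2735]), np.float64(0.0007), 36)
scene swiv 0.6 [[ 0.4277 -0.277   0.075 ]] [[ 0.4277 -0.277   0.075 ]]
scene stand o 0.8 [[ 0.4262 -0.2725  0.    ]]
top tab (array([ 418.6, -272.1]), array([216.3,  13.9]), 87.5)
top tablet plane 655 870 n [-0.995  0.045 -0.086] m [ 0.4248 -0.2696  0.2081] az 177.39 elev -4.94
scene tablet plane 6870 7246 n [-0.998  0.04  -0.039] m [ 0.4142 -0.2804  0.1755] az 177.73 elev -2.26
```

View pics/t6.png

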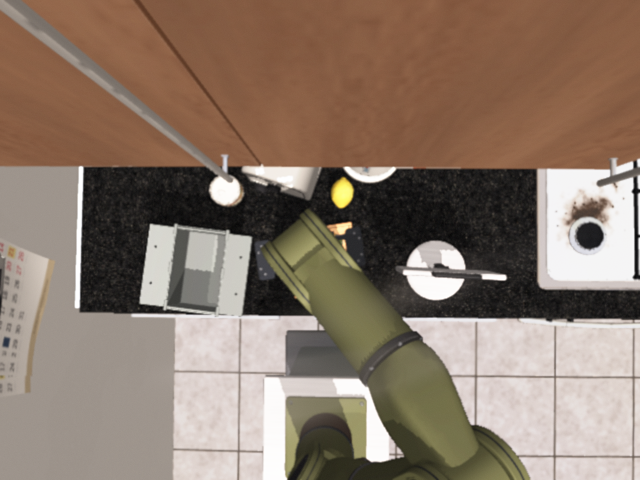

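View pics/s6.png

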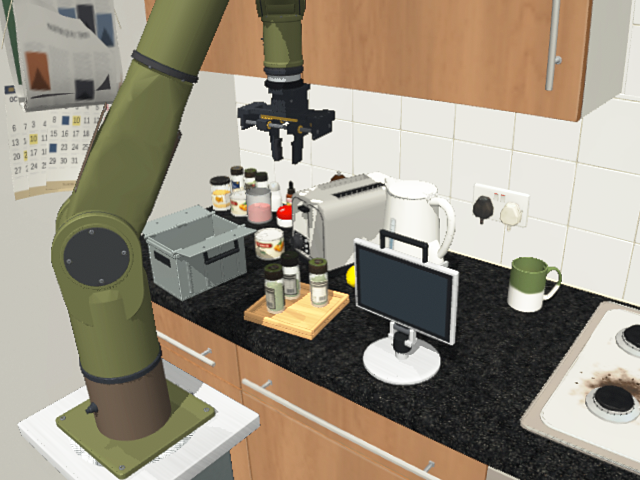

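Three jars stand upright in the tray at (275,288), (290,273) and (319,281) in the scene picture. The tote is empty with its flaps out, and the stand hasn't moved. Now to the tablet bar.

Emit:
carry_out([
  [0,-0.035,0],
  [0,-0.075,0],
  [0,-0.115,0],
  [-0.005,-0.155,0],
  [-0.01,-0.195,0],
  [-0.02,-0.235,0],
  [-0.03,-0.27,0],
  [-0.04,-0.298,0],
], roll=[-0.12,-0.24,-0.36,-0.48,-0.6,-0.72,-0.84,-0.96], gripper=0.36)

```text
clock: 25.78
tool_pos: [0.4126, -0.2772, 0.3593]
eef_rot: [0.395, 0.919, 0.006, 0.007]
contact_force: [0.5, 0.7, 0.0]
opening: 0.361
```

Emit:
carry_out([
  [0,0,0],
  [0,0,0],
  [0,0,0],
  [0,0,0],
  [0,0,0],
  [0,0,0],
  [0,0,0],
  [0,0,0],
], roll=[-0.12,-0.24,-0.36,-0.48,-0.6,-0.72,-0.8,-0.8])

```text
clock: 26.45
tool_pos: [0.4127, -0.2769, 0.3591]
eef_rot: [0.722, 0.692, 0.002, 0.008]
contact_force: [1.0, -0.0, 0.1]
opening: 0.362
```

Run:
```python
from h import *
s=status.get_state();print(s['clock'],s['tool_pos'],s['q'].round(2));M=yaw();print(M.round(3),np.degrees(np.arctan2(M[1,1],M[0,1])))
p=snapshot('wrist');save(p,'w7')
P=fullcloud(p);x,y,z=P.T
Q=P[(z>.255)&(z<.28)&(y<-.2)&(y>-.35)&(x>.35)&(x<.5)]
print(len(Q),Q.mean(0) if len(Q) else 0,rect(Q) if len(Q)>5 else 0)
for d in tip_of(p,'tablet_bar')[:1]: print('tbar',d['confidence'],d['pixel'],wpt(p,d['pixel'],z=.265).round(4))
```

```text
26.45 [ 0.4126545  -0.27686612  0.35905588] [ 0.88  0.43 -0.58  1.8   0.28  0.98  0.15]
[[ 0.042  0.999  0.015]
 [ 0.999 -0.042 -0.009]
 [-0.008  0.015 -1.   ]] -2.4130077376351218
3711 [ 0.41824787 -0.26874981  0.26915456] (array([ 418.3, -272.7]), array([100.4,  12. ]), 87.6)
tbar 0.92 [336.5, 245.7] [[ 0.4189 -0.2726  0.265 ]]
```

View pics/w7.png

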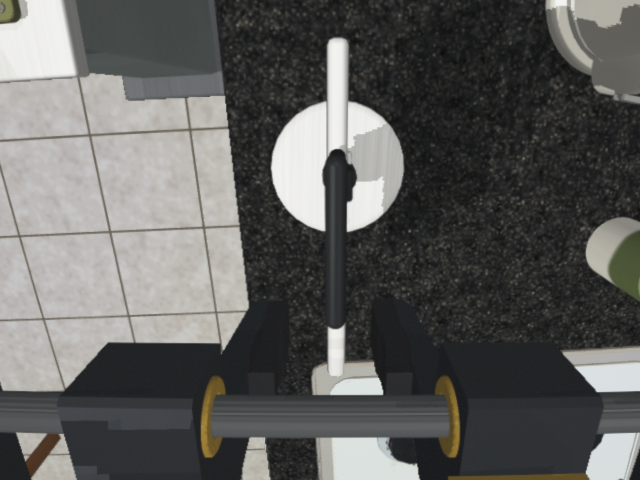

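The bar runs vertically from (337,155) to (337,322), centred between the fingers.

Emit:
carry_out([
  [0.003,0.002,-0.02],
  [0.006,0.004,-0.04],
  [0.006,0.004,-0.055],
  [0.006,0.004,-0.055],
  [0.006,0.004,-0.055],
], roll=[0,0,0,0,0])

```text
clock: 26.97
tool_pos: [0.4183, -0.2728, 0.3037]
eef_rot: [0.72, 0.694, 0.002, 0.007]
contact_force: [-0.1, 0.1, 0.5]
opening: 0.359
```

Emit:
carry_out([
  [0,0,-0.015],
  [0,0,-0.03],
  [0,0,-0.039],
  [0,0,-0.039],
], roll=[0,0,0,0])

```text
clock: 27.3
tool_pos: [0.4177, -0.2728, 0.264]
eef_rot: [0.72, 0.694, 0.002, 0.007]
contact_force: [-1.1, -0.1, 0.4]
opening: 0.36
```

Emit:
carry_out([
  [0,0,0],
  [0,0,0],
  [0,0,0],
  [0,0,0],
  [0,0,0],
], roll=[0,0,0,0,0], gripper=0.05, grip_force=20)

```text
clock: 27.72
tool_pos: [0.418, -0.2731, 0.2648]
eef_rot: [0.72, 0.694, 0.002, 0.007]
contact_force: [-1.2, 0.2, 4.7]
opening: 0.124
```

Emit:
carry_out([
  [0.012,-0.0005,0],
  [0.0242,-0.001,-0.0005],
  [0.0406,-0.0016,-0.0027],
  [0.0568,-0.0023,-0.0063],
  [0.0726,-0.0029,-0.0113],
  [0.0878,-0.0035,-0.0176],
  [0.1025,-0.0041,-0.0253],
  [0.1025,-0.0041,-0.0253],
], roll=[0,0,0,0,0,0,0,0])

```text
clock: 28.38
tool_pos: [0.5207, -0.2766, 0.2374]
eef_rot: [0.719, 0.695, 0.001, 0.006]
contact_force: [-2.4, -0.4, -3.0]
opening: 0.117
```

```bash
python3 meas.py 8; python3 -c "
from h import *
s=status.get_state();print(s['contact_force'],s['moment'],s['q'].round(2))"
```

```text
28.3833 [ 0.52067892 -0.27663262  0.23741653]
traywall (array([449.7,  13.3]), array([170. , 169.9]), 9.4)
jar tops 693
tbar 0.64 [[ 0.5092 -0.2397  0.4204]]
top stand 0.66 1184 (array([ 0.4283, -0.2731]), np.float64(0.0044), 27)
top stand o 0.62 [[ 0.4188 -0.2806  0.    ]]
scene stand 0.58 2481 (array([ 0.4251, -0.273 ]), np.float64(0.0414), 27)
scene swiv 0.73 [[ 0.4328 -0.2747  0.075 ]] [[ 0.4328 -0.2747  0.075 ]]
scene stand o 0.7 [[ 0.4263 -0.2716  0.    ]]
top tab (array([ 521.4, -242.2]), array([169.6,  31.7]), 1.4)
top tablet plane 1731 1852 n [-0.864  0.042  0.502] m [ 0.4744 -0.2234  0.1668] az 177.22 elev 30.15
scene tablet plane 7533 8426 n [-0.87   0.031  0.492] m [ 0.4668 -0.2813  0.1625] az 177.98 elev 29.44
[ -3.88074569   0.22567755 -11.78977976] [-0.03624478  0.92202644 -0.03583385] [ 0.69  0.69 -0.48  1.7   0.41  0.84 -0.01]
```

View pics/s8.png

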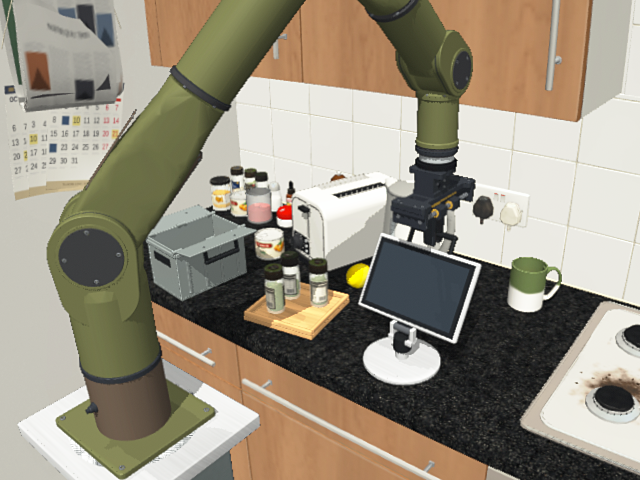

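Emit:
carry_out([
  [-0.001,-0.011,0],
  [-0.0033,-0.0217,0],
  [-0.0068,-0.0321,0],
  [-0.0115,-0.042,0],
  [-0.0173,-0.0513,0],
  [-0.0242,-0.0599,0],
  [-0.0319,-0.0677,0],
  [-0.0319,-0.0677,0],
], roll=[-0.1152,-0.2304,-0.3456,-0.4608,-0.576,-0.6912,-0.8064,-0.8064])

```text
clock: 29.55
tool_pos: [0.4858, -0.3448, 0.2385]
eef_rot: [0.935, 0.354, -0.002, 0.005]
contact_force: [-1.2, 4.5, -10.1]
opening: 0.111
```

```bash
python3 -c "
from h import *
s=status.get_state();print(s['tool_pos'],s['contact_force'],s['moment'],s['q'].round(2));M=yaw();print(np.degrees(np.arctan2(M[1,1],M[0,1])))
d=s['tool_pos'][:2]-[.4255,-.273];print(np.hypot(*d),np.degrees(np.arctan2(d[1],d[0])))"
```

```text
[ 0.48577997 -0.34475967  0.23851244] [ -1.22947944   4.46616373 -10.13688589] [ 0.9246915   0.24179293 -0.18695549] [ 0.68  0.67 -0.25  1.68  0.23  0.81 -0.53]
-48.53726291760123
0.09371832558159693 -49.96887824862037
```

Emit:
carry_out([
  [-0.0077,-0.0073,0],
  [-0.0169,-0.0127,0],
  [-0.0266,-0.017,0],
  [-0.0367,-0.0202,0],
  [-0.0471,-0.0223,0],
  [-0.0576,-0.0232,0],
  [-0.0683,-0.0229,0],
  [-0.0683,-0.0229,0],
], roll=[-0.1154,-0.2309,-0.3463,-0.4617,-0.5771,-0.6926,-0.808,-0.808])

```text
clock: 30.22
tool_pos: [0.4179, -0.3657, 0.2385]
eef_rot: [0.999, -0.041, -0.003, 0.003]
contact_force: [0.8, 4.4, -11.1]
opening: 0.109
```

Emit:
carry_out([
  [0,0,0],
  [0,0,0],
  [0,0,0],
], roll=[0,0,0])

```text
clock: 30.47
tool_pos: [0.4191, -0.3652, 0.2387]
eef_rot: [0.999, -0.039, -0.002, 0.003]
contact_force: [0.8, 3.5, -8.7]
opening: 0.119
```

```bash
python3 meas.py 9; python3 -c "
from h import *
s=status.get_state();print(s['tool_pos'],s['contact_force'],s['moment'],s['q'].round(2));M=yaw();print(np.degrees(np.arctan2(M[1,1],M[0,1])))
d=s['tool_pos'][:2]-[.4255,-.273];print(np.hypot(*d),np.degrees(np.arctan2(d[1],d[0])))"
```

```text
30.4667 [ 0.41912421 -0.36523232  0.23874643]
traywall (array([449.8,  13.5]), array([170.1, 170. ]), 9.5)
jar tops 698
tbar 0.8 [[ 0.4212 -0.3259  0.3736]]
top stand 0.72 1485 (array([ 0.4273, -0.2736]), np.float64(0.0106), 24)
top swiv 0.85 [[ 0.419  -0.2661  0.075 ]] [[ 0.419  -0.2661  0.075 ]]
top stand o 0.84 [[ 0.4175 -0.2771  0.    ]]
scene stand 0.71 2375 (array([ 0.4241, -0.2739]), np.float64(0.0158), 27)
scene swiv 0.62 [[ 0.4378 -0.2769  0.075 ]] [[ 0.4378 -0.2769  0.075 ]]
scene stand o 0.75 [[ 0.4225 -0.278   0.    ]]
top tab (array([ 420.4, -337.9]), array([ 60. , 101.5]), 86.5)
top tablet plane 3488 3712 n [0.079 0.866 0.493] m [ 0.4224 -0.3143  0.1624] az 84.81 elev 29.55
scene tablet plane 2103 2942 n [-0.087 -0.882 -0.463] m [ 0.3952 -0.3301  0.1735] az -95.62 elev -27.58
[ 0.4182243  -0.3655303   0.23856104] [ 1.82741507  4.37950906 -8.44541425] [ 0.85828476 -0.28501282 -0.05983934] [ 0.65  0.62 -0.03  1.8   0.04  0.72 -1.06]
-94.71336582570818
0.09281590669440684 -94.49594457352948
```

View pics/s9.png

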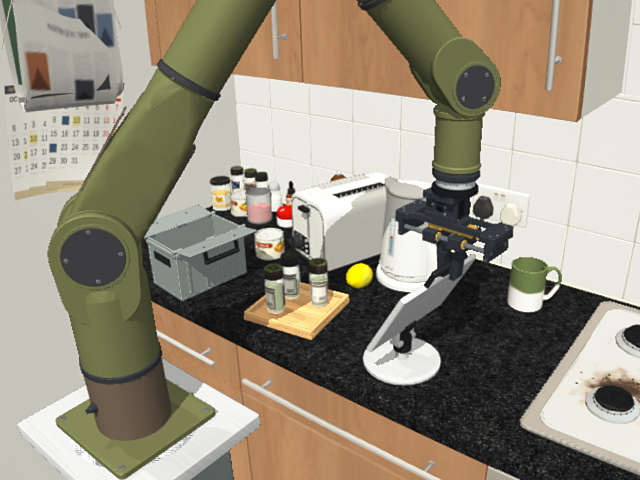

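Emit:
carry_out([
  [0,-0.002,-0.0005],
  [0,-0.002,-0.0005],
  [0,-0.002,-0.0005],
], roll=[0,0,0])

```text
clock: 31.22
tool_pos: [0.4184, -0.3669, 0.238]
eef_rot: [0.999, -0.041, -0.003, 0.002]
contact_force: [0.8, 5.3, -7.7]
opening: 0.113
```

Emit:
carry_out([
  [0,0,0],
  [0,0,0],
  [0,0,0],
  [0,0,0.015],
  [0,0,0.035],
  [0,0,0.07],
  [0,0,0.11],
  [0,-0.03,0.14],
], roll=[0,0,0,0,0,0,0,0], gripper=0.3)

```text
clock: 31.88
tool_pos: [0.4204, -0.3929, 0.3819]
eef_rot: [0.999, -0.038, -0.001, 0.002]
contact_force: [1.0, -0.6, -0.4]
opening: 0.3
```

Emit:
carry_out([
  [0.0,-0.04,0],
  [0,-0.08,0],
  [0,-0.12,0],
  [0,-0.16,0],
  [0,-0.2,0],
  [0,-0.22,0],
  [0,-0.22,0],
  [0,-0.22,0],
], roll=[0,0,0,0,0,0,0,0])

```text
clock: 32.55
tool_pos: [0.4193, -0.6146, 0.3817]
eef_rot: [0.999, -0.039, -0.001, 0.003]
contact_force: [0.3, 0.0, 0.5]
opening: 0.298
```

```bash
python3 meas.py 10; python3 -c "
from h import *
p=snapshot('top');P=fullcloud(p);x,y,z=P.T
T=(y>.12)&(y<.5)&(x>.3)&(x<.54);Q=P[T&(z>.1)];print('flaps',rect(Q),np.percentile(Q[:,2],[2,98]))
S=(y<-.15)&(y>-.45)&(x>.25)&(x<.6);B=P[S&(z>.21)&(z<.27)];print(len(B))
Q=P[S&(z>.232)&(z<.26)];print('bar',rect(Q),Q.mean(0))
"
```

```text
32.55 [ 0.41933173 -0.61464745  0.38172563]
traywall (array([449.7,  13.5]), array([169.8, 170. ]), 9.3)
jar tops 694
tbar 0.58 [[ 0.4202 -0.3621  0.2462]]
top stand 0.71 1479 (array([ 0.4271, -0.2729]), np.float64(0.0018), 29)
top swiv 0.96 [[ 0.4265 -0.2701  0.075 ]] [[ 0.4265 -0.2701  0.075 ]]
top stand o 0.83 [[ 0.4193 -0.2728  0.    ]]
scene stand 0.91 2359 (array([ 0.4235, -0.2739]), np.float64(0.0012), 34)
scene swiv 0.87 [[ 0.435  -0.2778  0.075 ]] [[ 0.435  -0.2778  0.075 ]]
scene stand o 0.61 [[ 0.4232 -0.2712  0.    ]]
top tab (array([ 418.9, -361. ]), array([ 18.7, 101.6]), 87.3)
top tablet plane 4319 4677 n [-0.076 -0.862 -0.502] m [ 0.4224 -0.3185  0.1694] az -95.03 elev -30.11
scene tablet plane 2309 2699 n [-0.087 -0.884 -0.459] m [ 0.4017 -0.3323  0.1766] az -95.63 elev -27.31
flaps (array([422.4, 307.8]), array([244. , 203.5]), 83.4) [0.10805898 0.1369393 ]
921
bar (array([ 419. , -362.6]), array([ 15.4, 101.7]), 84.7) [ 0.41834505 -0.36274444  0.24404733]
```

View pics/t10.png

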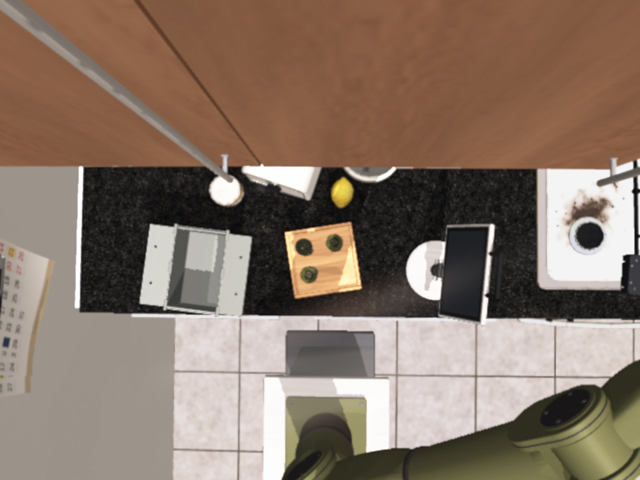

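View pics/s10.png

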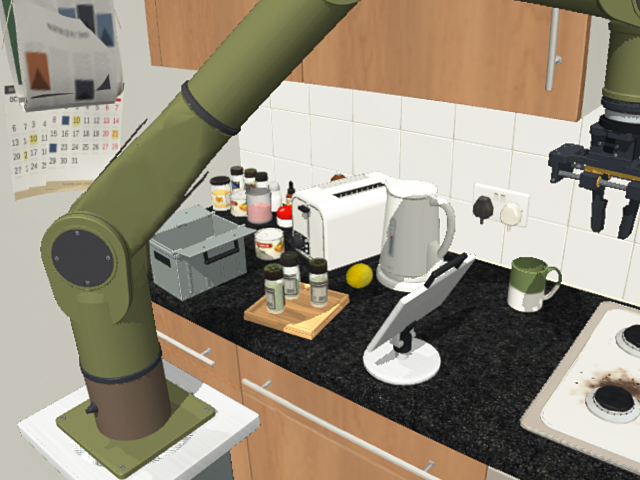

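Jars upright at (304,247), (334,242) and (309,274). Flaps open, tablet facing the tray. There's plenty of time left, so I'll wait a few seconds in case the stand gets knocked, then check again.

Emit:
carry_out([
  [0,0,0],
  [0,0,0],
  [0,0,0],
  [0,0,0],
  [0,0,0],
  [0,0,0],
  [0,0,0],
  [0,0,0],
], roll=[0,0,0,0,0,0,0,0])

```text
clock: 33.77
tool_pos: [0.4206, -0.6126, 0.3821]
eef_rot: [0.999, -0.037, -0.001, 0.002]
contact_force: [0.2, -0.7, 0.3]
opening: 0.305
```

Emit:
carry_out([
  [0,0,0],
  [0,0,0],
  [0,0,0],
  [0,0,0],
  [0,0,0],
  [0,0,0],
  [0,0,0],
  [0,0,0],
], roll=[0,0,0,0,0,0,0,0])

```text
clock: 34.43
tool_pos: [0.4206, -0.6126, 0.3821]
eef_rot: [0.999, -0.037, -0.001, 0.002]
contact_force: [-0.4, -0.2, 0.4]
opening: 0.303
```

Emit:
carry_out([
  [0,0,0],
  [0,0,0],
  [0,0,0],
  [0,0,0],
  [0,0,0],
  [0,0,0],
  [0,0,0],
  [0,0,0],
], roll=[0,0,0,0,0,0,0,0])

```text
clock: 35.1
tool_pos: [0.4206, -0.6126, 0.3821]
eef_rot: [0.999, -0.037, -0.001, 0.002]
contact_force: [-0.6, 0.2, 0.7]
opening: 0.299
```

Emit:
carry_out([
  [0,0,0],
  [0,0,0],
  [0,0,0],
  [0,0,0],
  [0,0,0],
  [0,0,0],
  [0,0,0],
  [0,0,0],
], roll=[0,0,0,0,0,0,0,0])

```text
clock: 35.77
tool_pos: [0.4206, -0.6126, 0.3821]
eef_rot: [0.999, -0.037, -0.001, 0.002]
contact_force: [0.1, 0.0, -0.5]
opening: 0.301
```

Emit:
carry_out([
  [0,0,0],
  [0,0,0],
  [0,0,0],
  [0,0,0],
  [0,0,0],
  [0,0,0],
  [0,0,0],
  [0,0,0],
], roll=[0,0,0,0,0,0,0,0])

```text
clock: 36.43
tool_pos: [0.4206, -0.6126, 0.3821]
eef_rot: [0.999, -0.037, -0.001, 0.002]
contact_force: [0.3, -0.7, 1.2]
opening: 0.301
```

```bash
python3 meas.py 11
```

```text
36.4333 [ 0.42056239 -0.61260045  0.3820946 ]
traywall (array([449.7,  13.4]), array([170., 170.]), 9.3)
jar tops 697
tbar 0.81 [[ 0.4245 -0.3491  0.2441]]
top stand 0.83 1476 (array([ 0.4264, -0.2567]), np.float64(0.0014), 29)
top swiv 0.8 [[ 0.4328 -0.2536  0.075 ]] [[ 0.4328 -0.2536  0.075 ]]
top stand o 0.77 [[ 0.4242 -0.2586  0.    ]]
scene stand 0.93 2287 (array([ 0.4233, -0.2579]), np.float64(0.002), 34)
scene swiv 0.97 [[ 0.4332 -0.2534  0.075 ]] [[ 0.4332 -0.2534  0.075 ]]
scene stand o 0.93 [[ 0.4203 -0.2556  0.    ]]
top tab (array([ 417.8, -345.9]), array([19.6, 99.7]), 84.9)
top tablet plane 4251 4644 n [0.077 0.862 0.501] m [ 0.4219 -0.3023  0.1697] az 84.9 elev 30.03
scene tablet plane 2337 2758 n [-0.089 -0.887 -0.454] m [ 0.4023 -0.3149  0.1749] az -95.71 elev -26.98
```

The stand is being knocked right now: it has moved about 16 mm in +y. I'll let it finish and measure again.

Emit:
carry_out([
  [0,0,0],
  [0,0,0],
  [0,0,0],
  [0,0,0],
  [0,0,0],
  [0,0,0],
  [0,0,0],
  [0,0,0],
], roll=[0,0,0,0,0,0,0,0])

```text
clock: 37.6
tool_pos: [0.4206, -0.6126, 0.3821]
eef_rot: [0.999, -0.037, -0.001, 0.002]
contact_force: [-0.5, -0.1, -1.0]
opening: 0.299
```

Emit:
carry_out([
  [0,0,0],
  [0,0,0],
  [0,0,0],
  [0,0,0],
  [0,0,0],
  [0,0,0],
  [0,0,0],
  [0,0,0],
], roll=[0,0,0,0,0,0,0,0])

```text
clock: 38.27
tool_pos: [0.4206, -0.6126, 0.3821]
eef_rot: [0.999, -0.037, -0.001, 0.002]
contact_force: [0.8, 0.3, 0.5]
opening: 0.299
```

```bash
python3 meas.py 12
```

```text
38.2667 [ 0.42058999 -0.61260739  0.38211124]
traywall (array([449.6,  13.4]), array([170.1, 170. ]), 9.4)
jar tops 695
tbar 0.59 [[ 0.4205 -0.4077 -0.0005]]
top stand 0.59 1470 (array([ 0.4268, -0.2579]), np.float64(0.0075), 32)
top swiv 0.85 [[ 0.4263 -0.2509  0.075 ]] [[ 0.4263 -0.2509  0.075 ]]
scene stand 0.79 2325 (array([ 0.424 , -0.2577]), np.float64(0.0582), 22)
scene swiv 0.58 [[ 0.417 -0.26   0.075]] [[ 0.417 -0.26   0.075]]
scene stand o 0.59 [[ 0.4296 -0.2605 -0.    ]]
top tab (array([ 417.6, -346.8]), array([19.8, 99.8]), 86.0)
top tablet plane 4294 4661 n [0.076 0.863 0.499] m [ 0.4214 -0.3018  0.1688] az 84.95 elev 29.92
scene tablet plane 2414 2760 n [-0.089 -0.881 -0.464] m [ 0.4004 -0.3152  0.1751] az -95.78 elev -27.64
```

Emit:
carry_out([
  [0,0,0],
  [0,0,0],
  [0,0,0],
  [0,0,0],
  [0,0,0],
  [0,0,0],
  [0,0,0],
  [0,0,0],
], roll=[0,0,0,0,0,0,0,0])

```text
clock: 39.43
tool_pos: [0.4206, -0.6126, 0.3821]
eef_rot: [0.999, -0.037, -0.001, 0.002]
contact_force: [-0.1, 0.5, 0.3]
opening: 0.299
```

Emit:
carry_out([
  [0,0,0],
  [0,0,0],
  [0,0,0],
  [0,0,0],
  [0,0,0],
  [0,0,0],
  [0,0,0],
  [0,0,0],
], roll=[0,0,0,0,0,0,0,0])

```text
clock: 40.1
tool_pos: [0.4206, -0.6126, 0.3821]
eef_rot: [0.999, -0.037, -0.001, 0.002]
contact_force: [0.4, 0.1, 0.4]
opening: 0.302
```

```bash
python3 meas.py 13
```

```text
40.1 [ 0.42058693 -0.61262023  0.38210641]
traywall (array([449.8,  13.4]), array([170., 170.]), 9.3)
jar tops 694
tbar 0.69 [[ 0.4227 -0.3444  0.2411]]
top stand 0.75 1475 (array([ 0.4257, -0.2571]), np.float64(0.0017), 28)
top swiv 0.66 [[ 0.4251 -0.2519  0.075 ]] [[ 0.4251 -0.2519  0.075 ]]
top stand o 0.81 [[ 0.4291 -0.2613  0.    ]]
scene stand 0.58 2331 (array([ 0.4235, -0.2577]), np.float64(0.0187), 23)
scene stand o 0.79 [[ 0.4253 -0.2563  0.    ]]
top tab (array([ 418. , -346.4]), array([19.2, 99.8]), 84.0)
top tablet plane 4273 4640 n [0.078 0.862 0.5  ] m [ 0.4218 -0.3023  0.1695] az 84.83 elev 30.03
scene tablet plane 2393 2761 n [-0.086 -0.882 -0.463] m [ 0.4025 -0.3157  0.1755] az -95.57 elev -27.57
```

View pics/t13.png

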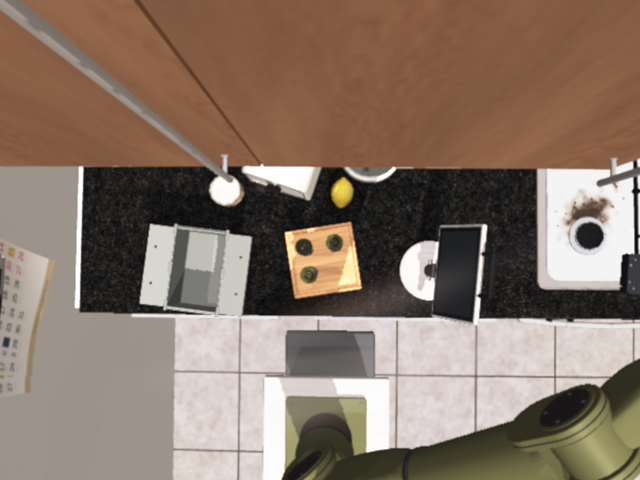

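The knock is over. The stand now rests at about (0.425, -0.257) m, so the screen should face 84.8°. It measures 84.9°, and the lean is still 30.0°. Nothing to correct, so I'm handing in.

```bash
python3 -c "
from plant import finish_job
print(finish_job())"
```

```text
the job is handed in; nothing more can be done
None
```

The corner is ready and I handed the job in after about 40 s of robot time. Both tote flaps are swung open, and the three jars that were in the tote stand upright in the tray. The tablet is turned towards the tray and leans back 30°. The lemon and the tin were not touched.

After I let go of the tablet, the stand was knocked about 16 mm, almost straight along the direction the screen faces. I waited until it had come to rest and measured again, and it needed no correction.

- **Tablet direction:** the top camera puts the screen at 84.9°, and the middle of the tray is at 84.8° from where the stand now is. The two cameras differ by about 2 mm on the stand's position, which is worth roughly 0.3–0.5°.
- **Tablet lean:** the top camera gives 30.0°. The scene camera disagreed, reading about 27.5°, but it sees the tablet almost edge-on there. I relied on the top camera, because the bar's position while I still held it also came to about 30°.
- **Tote and tray:** in the last picture the tote is empty with its flaps out, the jars are upright and the tray has not moved.

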